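# Lock the paint case with its quarter-turn key

### The arm

A 6-joint arm with a two-finger parallel gripper is mounted at the origin on the work surface. World frame = base frame: x ahead of the robot, y to its left, z up, the work surface at z = 0. Lengths are in m, angles in rad, forces in N, time in s.
With the tool pointing down it reaches from about 0.35 to 0.975 m from the base axis. Payload 17.4 kg.
Tool frame: the origin (TCP) lies on the centre line of the jaws, within the pads' length; the fingertips stand 11 mm ahead of it and the grasp point (between the pads) lies 8 mm behind it; x points along the fingers, y is the direction in which the jaws open and shut, and the axes are right-handed (so a half turn about x gives the same grasp; the last joint's range is limited). The gripper opens to 85 mm and grips with 20 to 120 N. Pads are 22 mm wide; open, the fingers measure 114 mm over their backs; the gripper's body (76 mm by 85 mm) begins 54 mm behind the grasp point. The pads swing forward as they close: fully open they stand 13 mm farther back than shut.
Start: joints at [-1.22, 0.116, 1.442, -0, 1.584, -0.038], TCP at [0.256, -0.625, 0.211] pointing down, gripper open.
Joint ranges: [-2.83, 2.83], [-0.83, 2.19], [0.07, 2.5], [-1.14, 4.28], [0.01, 3], [-2.97, 2.97]. Speed limits (rad/s): [1.89, 1.89, 2.22, 3.14, 3.14, 3.14].

### API

Orientations are given as [roll, pitch, yaw] about the fixed x, y, z axes, in that order (R = Rz(yaw) Ry(pitch) Rx(roll)).
In Python, from rig import robot gives the robot as it stands. The module is installed in compiled form; this text tells all that it offers.
- The arm moves only by the shell command python3 -m creep 'ROWS'. ROWS is JSON, one flat list of numbers, 5 for each row, row after row: the opening, from 0 (shut) to 1 (fully open), then the shift along the tool's x, y, z in m, then the turn about the tool's x in rad. A call has 1 to 12 rows; each row shifts and turns the commanded pose from where the row before left it, along the tool's axes as they then stand; what a row does not reach is not made up. A row lasts 1/8 s, in which the tool goes at most 62.5 mm and 10.7 degrees, less where a joint would pass 70% of its speed; a pose out of reach is approached as far as the arm can. A call is refused whole if a number of a shift passes 0.0625 or a number of a turn 0.188, either way. A call with a gripper value outside its range is refused whole. The fingers move at their own pace and stop on an object; the grip force is fixed at half the most. Time passes only in rows, so rows that do not move let the fingers close. It gives the time, the measured TCP pose, the force and the opening at its end, in the units of the state.
- robot.get_obs(): the state, without advancing time (a new reading comes with each control period).
- robot.capture(name): name is "scene" or "top"; returns a dict with "color" (420x560x3 uint8, blue, green, red), "z_map" (420x560 float32, m along the optical axis (not along the pixel's ray), 0 where there is no reading), "mtx" (3x3 intrinsics, pixels), "k1" (the pictures are not rectified: a ray, as slopes to the right and down, at radius r is drawn at 1 + k1 r^2 times it, then the intrinsics apply), "R" (3x3) and "t" (3): a world point X has camera coordinates R X + t. Camera axes: x right, y down, z forward; pixel columns grow to the right and rows downward; lengths in m; the calibration is good to about 2 mm. A picture is of the moment at which its call begins.
- robot.sign_off(): hands the job in, once; it reports no verdict.
Trained networks look in the newest picture that a camera, given by its name, has taken for a name from the list of things; names that differ only in an ending like _2 or _b are one class to them, and where a whole thing is asked for, a point or a joint stands for the part that bears it (a point fixed in the world has none). Each returns a list of dicts, best first, with "score" (0 to 1); they miss things now and then, are a little off and sometimes report something else, mostly with a low value. They report only what shows in the picture. A call takes as long as a camera call. They do not tell look-alikes from the thing itself.
- robot.find_in(camera, query): "position" ([x, y, z] in m, in world coordinates, good to about 4 mm: the middle of the surface that is visible of it).
- robot.cut_out(camera, query): "mask" (420x560 bool, what is visible of it).
The state is a dict: "time_s": time; "joint_positions": joint angles; "joint_velocities": joint speeds; "joint_torque": joint torques, N m; "tool_pos": TCP position; "orientation": TCP orientation; "ft_force": force on the tool from outside, world axes, zero at the start; "moment": the same for the moment, N m; "gripper_width": finger opening in m.
Only numpy, scipy, OpenCV 4.12 (cv2) and the standard library are available. Lean on these libraries where they do the work, as an engineer would, in place of code of your own. Each camera call takes 0.05 s, during which the arm holds its last target.

### The job

Lock the closed paint case: take the red winged key from its wooden stand, put its cross bar down through the slot in the sunk brass plate of the case lid, press it against the spring by feel, turn it a quarter turn clockwise and let it spring up into its locked detent, then let go of it. Do not force it (never more than 30 N on the case through the key), and leave the glass, the jar and the paint brush where they are.

Things in the scene. Friction and masses are not known exactly. Their poses are not given: they have to be found in the camera images.
- key_center (a point): The loose steel key with red wing, 80 g, 81 mm tall, upright in the stand; point on its axis half-way up, 40.5 mm above its tip, just under its flange (disc 42 mm across, 41 to 45 mm above the tip). z: up its axis; x: along wing and cross bar, which are parallel (a half turn looks the same). Above the flange: wing 36 mm long (x), 12 mm thick (y), 36 mm high. Grip it across y, 30 mm above this point.
- key_bar (a point): Centre of the key's cross bar, 9 mm above the key's tip: bar 26 mm long (x), 9 mm wide (y), 6 mm high. The shaft is 8 mm thick; below the bar it ends in a 6 mm long cone, 2 mm across at the tip.
- stand: Fixed wooden block 75 x 75 mm, 45 mm high, origin at the centre of its underside, with a 31 mm round hole down through its middle. The key hangs in it with its flange on the block's top, tip 4 mm above the table; lift it straight up by 55 mm to clear the block.
- case: The closed paint case, fixed: white lid on a dark wooden box, 226 mm (x) by 286 mm (y), 75 mm high; origin at the centre of its underside. In the middle of the lid is a well 62 mm square; in it lies a brass plate, 10 mm thick. The plate's top is 2 to 20 mm below the lid's top: it differs every time and is not measured.
- slot (a point): Centre of the plate's slot, taken up to the plane of the lid's top. Slot 30 mm along x, 13 mm wide (y). Under it, 18 mm below the plate's top, the key's tip meets a spring plunger (1200 N/m, 11 mm travel, 13 N just before its hard bottom). The key can turn only with its tip 27.5 mm or more below the plate's top (about 11.5 N); at 28.7 mm it bottoms. A push of 13 to 18 N is right.
- lock_mark (a point): Red dot on the lid, 46 mm from the slot's centre along the slot's y: the locked wing points at it. Pushed in, the key turns only clockwise from above, 90 degrees, with a stop 5 degrees further. Let go there, it springs up 6 mm into the detent groove (5 degrees of play), tip 22 mm below the plate's top, held up by 5 N. Unturned, it only stands loose in the slot.
- glass_center (a point): Bystander: drinking glass, 72 mm across, 95 mm tall, standing; point at its centre.
- jar_center (a point): Bystander: small paint jar with a blue cap, 52 mm across, 60 mm tall, standing; point at its centre.
- brush: Bystander: paint brush lying on the table, handle towards its -x, about 200 mm long; origin underneath its middle.
Things that resemble listed ones, but are neither listed nor needed, are in the scene too. Leave any turquoise look-alike of the part that bears key_center alone.

How it is judged:
On the way:
1. the key is pushed down through the slot with its cross bar along it (its centre within 5 mm of the slot's axis and less than 13 mm above the lid's top) (horizontal distance between key_center and slot below 0.005 m and z of key_center in the frame of slot below 0.013 m and angle between the x axis of key_center and the x axis of slot, either way round below 0.3 rad), for 0.05 s.
At the end, for the whole second after the job is handed in: The key is locked in the case: upright (0.12 rad), axis within 5 mm of the slot's, centre less than 17.5 mm above the lid's top, wing across the slot (within 0.14 rad, in the detent groove), held there by the spring (over 3.5 N between key and case), at rest and released (horizontal distance between key_center and slot below 0.005 m and z of key_center in the frame of slot below 0.0175 m and angle between the x axis of key_center and the y axis of slot, either way round below 0.14 rad and angle between key_center's own z axis and vertical below 0.12 rad and linear speed of key below 0.02 m/s and contact force between key and case above 3.5 N); the robot touches nothing.
It fails at once if the key is forced: more than 30 N between key and case (contact force between key and case above 30 N).
It fails at once if the glass is moved by more than 20 mm (distance of glass_center from where it was at the start of the episode above 0.02 m).
It fails at once if the jar is moved by more than 20 mm (distance of jar_center from where it was at the start of the episode above 0.02 m).
It fails at once if the brush is moved by more than 30 mm (distance of brush from where it was at the start of the episode above 0.03 m).
It also fails if it takes over 72 s, if anything falls off the work surface, if the arm or the gripper's body presses on something with over 40 N, if the wrist force passes 120 N, or if a joint passes its speed limit or range.

## Working session

There is one attempt and no reset: what is moved stays moved. The work goes in short steps, Python scripts to look and compute and a shell command to move; the robot and the scene stay as the last step left them, time stands still between calls to the robot, and variables do not carry over. Pictures are saved under pics/ and viewed, and the job is handed in when it is done.

```bash
mkdir -p pics; cat > h.py <<'E'
import numpy as np, cv2
from rig import robot
def cap(n):
    c=robot.capture(n); return {k:(np.array(v) if k!='k1' else v) for k,v in c.items()}
def pix2ray(c,u,v):
    K=c['mtx']; d=np.array([[[u,v]]],float)
    D=np.array([c['k1'],0,0,0,0],float)
    p=cv2.undistortPoints(d,K.astype(float),D)[0,0]
    return np.array([p[0],p[1],1.])
def pix2w(c,u,v,z=None):
    r=pix2ray(c,u,v)
    if z is None: z=c['z_map'][int(round(v)),int(round(u))]
    return c['R'].T@(r*z-c['t'])
def onplane(c,u,v,h):
    r=c['R'].T@pix2ray(c,u,v); o=-c['R'].T@c['t']
    return o+r*(h-o[2])/r[2]
def w2pix(c,X):
    D=np.array([c['k1'],0,0,0,0],float)
    p,_=cv2.projectPoints(np.array(X,float).reshape(-1,3),cv2.Rodrigues(c['R'])[0],c['t'].astype(float),c['mtx'].astype(float),D)
    return p[:,0]
E
python3 - <<'E'
from h import *
np.set_printoptions(precision=4,suppress=True)
import pickle
for n in ['scene','top']:
    c=cap(n); pickle.dump(c,open(n+'0.pkl','wb')); cv2.imwrite(f'pics/{n}0.png',c['color'])
    print(n,c['k1'],c['mtx'].tolist(),-c['R'].T@c['t'])
    for q in ['key_center','stand','case','slot','lock_mark','glass_center','jar_center','brush']:
        print(q,[(np.round(d['position'],4),round(d['score'],2),np.round(w2pix(c,d['position'])[0])) for d in robot.find_in(n,q)])
print(robot.get_obs())
E
```

```text
scene 0.008139719920747003 [[491.997969402199, 0.0, 280.4595957072112], [0.0, 491.997969402199, 209.62344893195655], [0.0, 0.0, 1.0]] [1.128  0.3657 0.6942]
key_center [(array([ 0.475 , -0.2527,  0.0626]), 0.86, array([239., 169.])), (array([ 0.4958, -0.376 ,  0.0219]), 0.53, array([195., 168.]))]
stand [(array([ 0.49  , -0.2352,  0.0363]), 0.87, array([241., 184.]))]
case [(array([ 0.7127, -0.3236,  0.0141]), 0.52, array([137., 228.]))]
slot [(array([0.6243, 0.1947, 0.0778]), 0.98, array([388., 304.]))]
lock_mark [(array([0.6181, 0.1976, 0.0764]), 0.74, array([391., 303.]))]
glass_center [(array([ 0.7627, -0.1397,  0.0633]), 0.96, array([179., 266.]))]
jar_center [(array([ 0.4198, -0.0821,  0.0359]), 0.92, array([316., 195.]))]
brush [(array([ 0.7114, -0.3224,  0.0178]), 0.65, array([138., 227.]))]
top -0.05730062950760746 [[463.75760698172616, 0.0, 276.54260934158333], [0.0, 463.75760698172616, 212.36495669576507], [0.0, 0.0, 1.0]] [ 0.4773 -0.0673  1.1501]
key_center [(array([ 0.4869, -0.3779,  0.0206]), 0.73, array([391., 245.])), (array([ 0.4672, -0.2534,  0.0493]), 0.72, array(
[... 323 characters left out ...]
.7695, -0.1475,  0.051 ]), 0.94, array([298., 128.]))]
jar_center [(array([ 0.3985, -0.0893,  0.0575]), 0.66, array([273., 283.]))]
brush [(array([ 0.7072, -0.3308,  0.0137]), 0.87, array([370., 157.]))]
{'time_s': 0.9, 'joint_positions': array([-1.2198,  0.116 ,  1.4416,  0.    ,  1.584 , -0.0378]), 'joint_velocities': array([-0.0006,  0.0008, -0.001 , -0.001 , -0.0008,  0.0003]), 'joint_torque': array([ -0.0062, -73.1742, -63.2646,  -0.0005,   0.0005,  -0.    ]), 'tool_pos': array([ 0.2559, -0.6246,  0.2114]), 'orientation': array([ 1.5828,  1.5708, -1.17  ]), 'ft_force': array([-0.1056, -0.41  , -0.2017]), 'moment': array([ 0.0241, -0.0202,  0.0574]), 'gripper_width': 0.08526032881522293}
```

View pics/scene0.png

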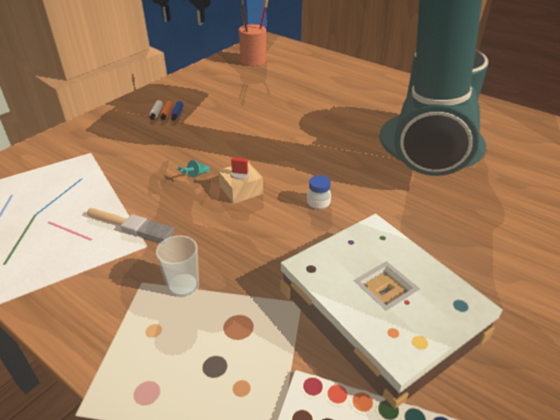

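View pics/top0.png

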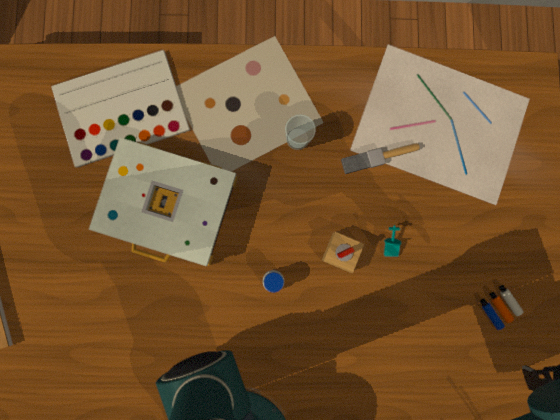

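The scene view shows the red-winged key in the wooden stand at about (240,168). The other candidate is turquoise and lies on the table at (195,168). In the top view they are at (346,252) and (393,242). The key with the red wing, upright in the stand, fits the description. The case is at (388,286) in scene and (163,202) in top. I'll confirm with enlarged crops.

```bash
python3 - <<'E'
from h import *
import pickle
T=pickle.load(open('top0.pkl','rb'))['color'];S=pickle.load(open('scene0.pkl','rb'))['color']
def z(I,u,v,w,h,s): return cv2.resize(I[v:v+h,u:u+w],None,fx=s,fy=s,interpolation=cv2.INTER_CUBIC)
a=z(T,315,222,100,75,4);b=z(T,125,170,100,75,4);c=z(S,180,140,100,75,4);d=z(S,340,250,100,75,4)
cv2.imwrite('pics/crop0.png',np.vstack([np.hstack([a,b]),np.hstack([c,d])]))
E
```

```text
(no output)
```

View pics/crop0.png

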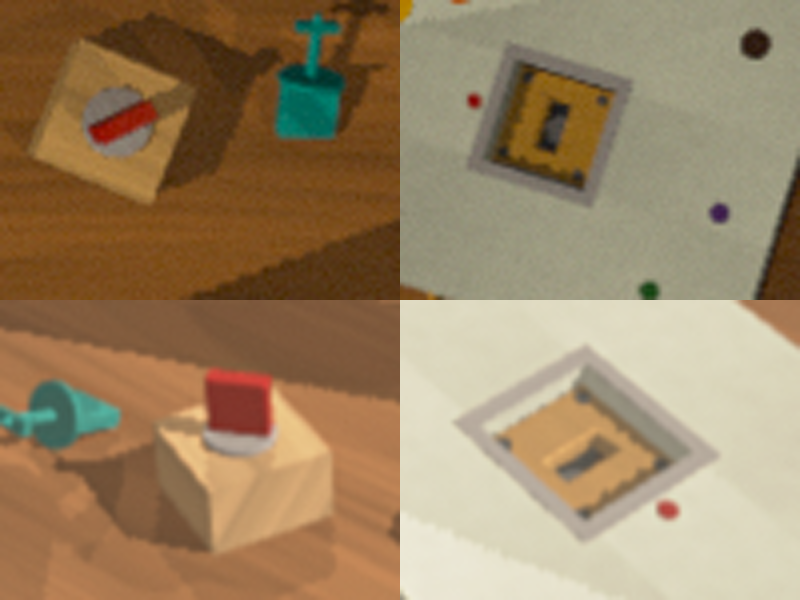

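The crops confirm it: the key in the stand is red and upright, and the look-alike is turquoise and lying down. The lock mark is the red dot at top (143,195) and scene (407,302). Next I'll measure subpixel geometry by colour from both views.

```bash
cat > m.py <<'E'
from h import *
import pickle
np.set_printoptions(precision=4,suppress=True)
T=pickle.load(open('top0.pkl','rb'));S=pickle.load(open('scene0.pkl','rb'))
def mask_red(c,box):
    I=cv2.cvtColor(c['color'],cv2.COLOR_BGR2HSV).astype(int); m=((I[...,0]<8)|(I[...,0]>170))&(I[...,1]>120)&(I[...,2]>60)
    M=np.zeros(m.shape,bool);u,v,w,h=box;M[v:v+h,u:u+w]=m[v:v+h,u:u+w];return M
def cen(M):
    v,u=np.nonzero(M);return u.mean(),v.mean(),len(u)
def tri(a,b): # a=(cam,u,v)
    A=[];B=[]
    ls=[]
    for c,u,v in (a,b):
        o=-c['R'].T@c['t'];d=c['R'].T@pix2ray(c,u,v);d/=np.linalg.norm(d);ls.append((o,d))
        P=np.eye(3)-np.outer(d,d);A.append(P);B.append(P@o)
    X=np.linalg.lstsq(np.vstack(A),np.hstack(B),rcond=None)[0]
    return X,[np.linalg.norm(np.cross(X-o,d)) for o,d in ls]
E
python3 - <<'E'
from m import *
dt=cen(mask_red(T,(138,190,12,10)));ds=cen(mask_red(S,(400,296,14,12)))
print('dot',dt,ds,tri((T,*dt[:2]),(S,*ds[:2])), onplane(T,*dt[:2],.075),onplane(S,*ds[:2],.075))
# depth heights of lid and plate
for c,n,pts in ((T,'T',[(190,190),(145,225),(155,195),(173,203),(163,203)]),(S,'S',[(340,270),(400,350),(375,288),(395,293)])):
    for p in pts: print(n,p,pix2w(c,*p))
# lid polygon
for c,n,box in ((T,'T',(80,125,165,150)),(S,'S',(270,205,240,200))):
    I=cv2.cvtColor(c['color'],cv2.COLOR_BGR2HSV); u,v,w,h=box
    P=np.full(c['z_map'].shape,np.nan)
    vv,uu=np.mgrid[v:v+h,u:u+w]
    X=np.array([pix2w(c,a,b) for a,b in zip(uu.ravel(),vv.ravel())])
    m=(abs(X[:,2]-.075)<.012)&(I[v:v+h,u:u+w,1].ravel()<80)&(I[v:v+h,u:u+w,2].ravel()>60)
    M=np.zeros(P.shape,np.uint8);M[vv.ravel()[m],uu.ravel()[m]]=255
    M=cv2.morphologyEx(M,cv2.MORPH_CLOSE,np.ones((3,3)))
    cs,_=cv2.findContours(M,cv2.RETR_EXTERNAL,cv2.CHAIN_APPROX_NONE);k=max(cs,key=cv2.contourArea)
    W=np.array([onplane(c,float(a),float(b),.075)[:2] for a,b in k[:,0]])
    r=cv2.minAreaRect(W.astype(np.float32));print(n,'lid rect',r,'z med',np.median(X[m,2]))
    cv2.imwrite(f'pics/lid{n}.png',M)
E
```

```text
dot (np.float64(143.0), np.float64(195.0), 9) (np.float64(406.6363636363636), np.float64(301.90909090909093), 11) (array([0.6007, 0.2152, 0.0753]), [np.float64(0.0006711319069226189), np.float64(0.0006711319069229475)]) [0.601  0.2147 0.075 ] [0.6    0.2157 0.075 ]
T (190, 190) [0.6134 0.1057 0.074 ]
T (145, 225) [0.531  0.2075 0.0779]
T (155, 195) [0.6017 0.1879 0.0699]
T (173, 203) [0.5837 0.1465 0.0645]
T (163, 203) [0.5851 0.1734 0.0487]
S (340, 270) [0.6056 0.0936 0.0736]
S (400, 350) [0.6882 0.249  0.076 ]
S (375, 288) [0.5982 0.1585 0.0664]
S (395, 293) [0.5855 0.1893 0.0642]
T lid rect ((0.5882010459899902, 0.17020580172538757), (0.28868532180786133, 0.22705885767936707), 73.01631164550781) z med 0.07597516619729422
S lid rect ((0.5915026068687439, 0.1723591685295105), (0.2903099060058594, 0.2338394671678543), 73.10626220703125) z med 0.07521674939735247
```

```bash
python3 - <<'E'
from m import *
# rectified overhead patches on lid plane, around the well, 0.5mm/px from both cameras, at lid height; and grid ticks
def rect(c,cx,cy,h,half=.06,s=.0003):
    n=int(2*half/s); xs=cx-half+np.arange(n)*s; ys=cy-half+np.arange(n)*s
    G=np.stack(np.meshgrid(xs,ys[::-1]),-1).reshape(-1,2)
    p=w2pix(c,np.c_[G,np.full(len(G),h)]).astype(np.float32).reshape(n,n,2)
    return cv2.remap(c['color'],p,None,cv2.INTER_CUBIC)
def ticks(I,cx,cy,half,s):
    for k in range(-6,7):
        p=int((k*.01+half)/s)
        cv2.line(I,(p,0),(p,6 if k else 14),(0,255,0),1);cv2.line(I,(0,p),(6 if k else 14,p),(0,255,0),1)
    return I
A=[ticks(rect(c,.585,.172,.075),.585,.172,.06,.0003) for c in (T,S)]
cv2.imwrite('pics/rectlid.png',np.hstack(A))
A=[ticks(rect(c,.475,-.25,.045),.475,-.25,.06,.0003) for c in (T,S)]
cv2.imwrite('pics/rectstand.png',np.hstack(A))
E
```

```text
(no output)
```

View pics/rectlid.png

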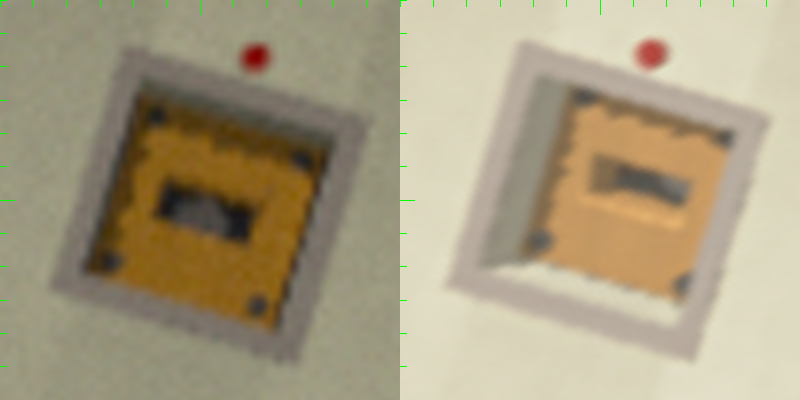

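View pics/rectstand.png

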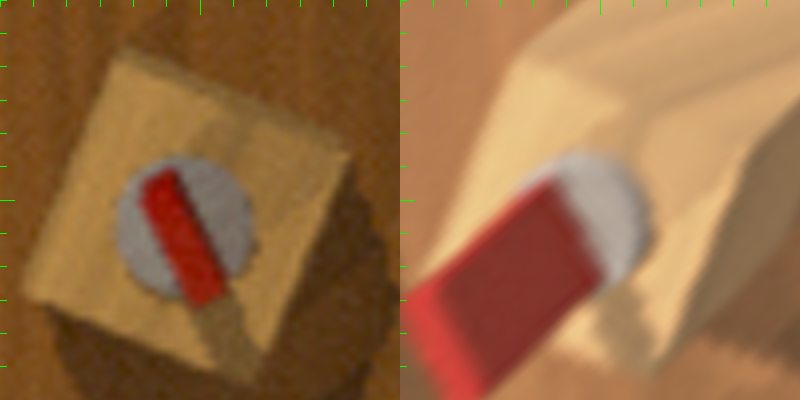

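The dot triangulates to z=0.075, and the well centre agrees between views at about (0.5877,0.1713), slot yaw about -17°. Next I'll rectify at the flange height, wing-top height and plate height, with model overlays to check.

```bash
cat > r.py <<'E'
from m import *
def rect(c,cx,cy,h,half=.04,s=.0002):
    n=int(round(2*half/s)); xs=cx-half+np.arange(n)*s; ys=cy-half+np.arange(n)*s
    G=np.stack(np.meshgrid(xs,ys[::-1]),-1).reshape(-1,2)
    p=w2pix(c,np.c_[G,np.full(len(G),h)]).astype(np.float32).reshape(n,n,2)
    return cv2.remap(c['color'],p,None,cv2.INTER_CUBIC)
def box(I,cx,cy,half,s,x,y,a,w,h,col=(0,255,0)):
    ca,sa=np.cos(a),np.sin(a)
    P=[(x+ca*u-sa*v,y+sa*u+ca*v) for u,v in ((w/2,h/2),(-w/2,h/2),(-w/2,-h/2),(w/2,-h/2))]
    Q=np.array([((p[0]-cx+half)/s,(half+cy-p[1])/s) for p in P]).round().astype(int)
    cv2.polylines(I,[Q],True,col,1)
def circ(I,cx,cy,half,s,x,y,r,col=(0,255,0)):
    cv2.circle(I,(int((x-cx+half)/s),int((half+cy-y)/s)),int(r/s),col,1)
E
python3 - <<'E'
from r import *
kx,ky,ka=.4712,-.2585,np.radians(-69)
rows=[]
for c in (T,S):
    a=rect(c,.473,-.255,.049);circ(a,.473,-.255,.04,.0002,kx,ky,.021)
    b=rect(c,.473,-.255,.085);box(b,.473,-.255,.04,.0002,kx,ky,ka,.036,.012)
    rows.append(np.hstack([a,b]))
I=np.vstack(rows);cv2.imwrite('pics/key1.png',cv2.resize(I,(600,600)))
sx,sy,sa=.5875,.1712,np.radians(-16.9)
rows=[]
for c in (T,S):
    a=rect(c,.5875,.1712,.075);box(a,.5875,.1712,.04,.0002,sx,sy,sa,.062,.062);
    b=rect(c,.5875,.1712,.065);box(b,.5875,.1712,.04,.0002,sx,sy,sa,.030,.013);box(b,.5875,.1712,.04,.0002,sx,sy,sa,.062,.062)
    rows.append(np.hstack([a,b]))
I=np.vstack(rows);cv2.imwrite('pics/slot1.png',cv2.resize(I,(600,600)))
E
```

```text
(no output)
```

View pics/key1.png

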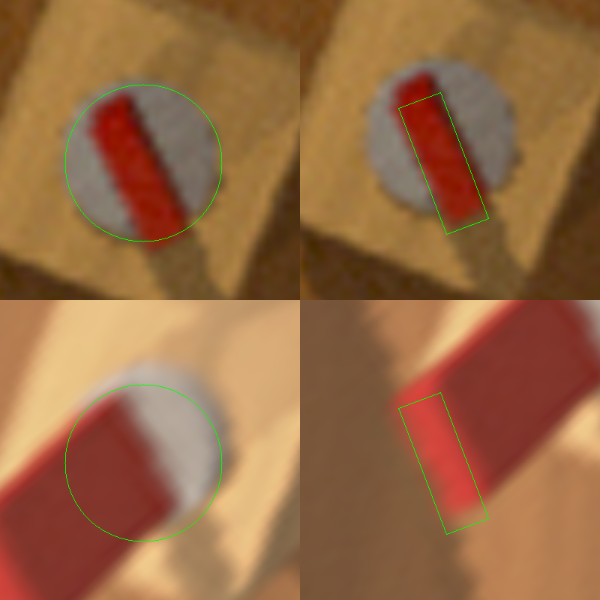

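View pics/slot1.png

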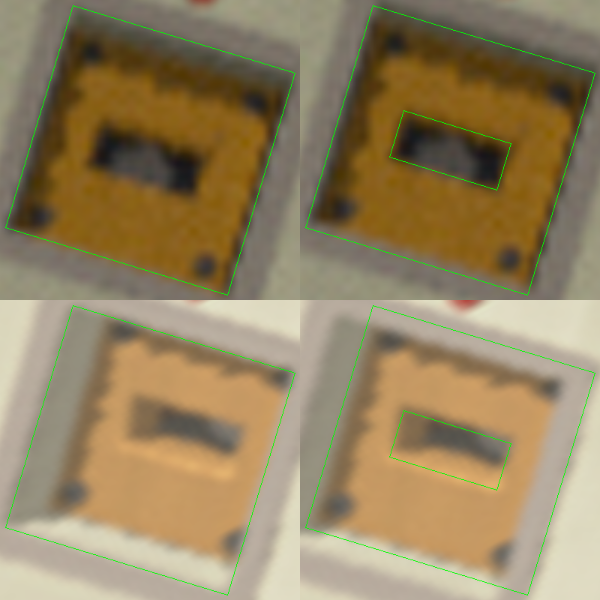

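Slot estimate is (0.587, 0.171), yaw -17°. Key estimate is (0.471, -0.257), yaw about -69°. I'll turn the tool first.

```bash
python3 -m creep '[1,0,0,0,-0.172, 1,0,0,0,-0.172, 1,0,0,0,-0.172, 1,0,0,0,-0.172, 1,0,0,0,-0.172, 1,0,0,0,-0.172, 1,0,0,0,-0.172, 1,0,0,0,-0.172, 1,0,0,0,-0.172, 1,0,0,0,0]'
cat > g.py <<'E'
from m import *
from scipy.spatial.transform import Rotation as Ro
def st():
    o=robot.get_obs(); R=Ro.from_euler('xyz',o['orientation']).as_matrix()
    return o,np.array(o['tool_pos']),R
def report(target=None):
    o,p,R=st(); phi=np.degrees(np.arctan2(R[1,1],R[0,1]))
    print('t %.2f'%o['time_s'],'p',p,'phi %.2f'%phi,'xax',R[:,0],'F',o['ft_force'],'M',o['moment'],'w %.4f'%o['gripper_width'],'q6 %.3f'%o['joint_positions'][5])
    if target is not None: print('shift in tool axes',R.T@(np.array(target)-p))
E
python3 -c "
from g import *
report([.471,-.257,.2114])"
```

```text
time_s: 2.15
tool_pos: [0.2558, -0.6246, 0.2114]
orientation: [-1.082, 1.571, -2.287]
ft_force: [0.4, 0.7, -0.2]
gripper_width: 0.0854
t 2.15 p [ 0.2558 -0.6246  0.2114] phi 20.91 xax [-0. -0. -1.] F [ 0.4337  0.7189 -0.1735] M [-0.0016 -0.0041  0.031 ] w 0.0854 q6 -1.585
shift in tool axes [ 0.      0.3322 -0.2666]
```

```bash
python3 -m creep '[1,0,0.0415,-0.0333,0, 1,0,0.0415,-0.0333,0, 1,0,0.0415,-0.0333,0, 1,0,0.0415,-0.0333,0, 1,0,0.0415,-0.0333,0, 1,0,0.0415,-0.0333,0, 1,0,0.0415,-0.0333,0, 1,0,0.0415,-0.0333,0, 1,0.03,0,0,0, 1,0.03,0,0,0, 1,0,0,0,0]'
python3 - <<'E'
from g import *
report([.471,-.257,.0665])
for n in ('top','scene'):
    c=cap(n); cv2.imwrite(f'pics/h1{n}.png',c['color']); pickle.dump(c,open(n+'1.pkl','wb'))
a=cv2.imread('pics/h1top.png')[200:290,280:400];b=cv2.imread('pics/h1scene.png')[80:230,150:350]
cv2.imwrite('pics/h1.png',np.hstack([cv2.resize(a,(400,300)),cv2.resize(b,(400,300))]))
E
```

```text
time_s: 3.52
tool_pos: [0.4698, -0.2564, 0.1496]
orientation: [-2.487, 1.567, 2.588]
ft_force: [0.3, 0.5, 0.1]
gripper_width: 0.0853
t 3.52 p [ 0.4698 -0.2564  0.1496] phi 20.78 xax [-0.0028  0.0018 -1.    ] F [0.3246 0.4959 0.1058] M [ 0.0432 -0.0052 -0.0071] w 0.0853 q6 -0.910
shift in tool axes [0.0831 0.0011 0.0012]
```

View pics/h1.png

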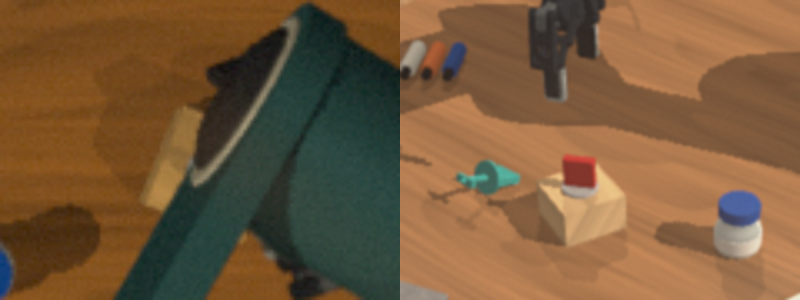

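The scene view shows the open jaws hovering over the stand, while the arm hides the stand in the top view. Descending.

```bash
python3 -m creep '[1,0.02,0,0.0005,0, 1,0.02,0,0,0, 1,0.02,0,0,0, 1,0.02,0,0,0, 1,0,0,0,0, 1,0,0,0,0]'
python3 - <<'E'
from g import *
report([.471,-.257,.0665])
c=cap('scene');b=c['color'][80:230,150:350]
cv2.imwrite('pics/h2.png',cv2.resize(b,(800,600),interpolation=cv2.INTER_CUBIC))
E
```

```text
time_s: 4.38
tool_pos: [0.471, -0.2576, 0.0719]
orientation: [0.725, 1.57, -0.48]
ft_force: [0.4, -0.6, 0.8]
gripper_width: 0.0854
t 4.38 p [ 0.471  -0.2576  0.0719] phi 20.97 xax [ 0.0004 -0.0002 -1.    ] F [ 0.4204 -0.6032  0.8135] M [ 0.0159  0.0274 -0.0363] w 0.0854 q6 -0.914
shift in tool axes [ 0.0054  0.0003 -0.0006]
```

View pics/h2.png

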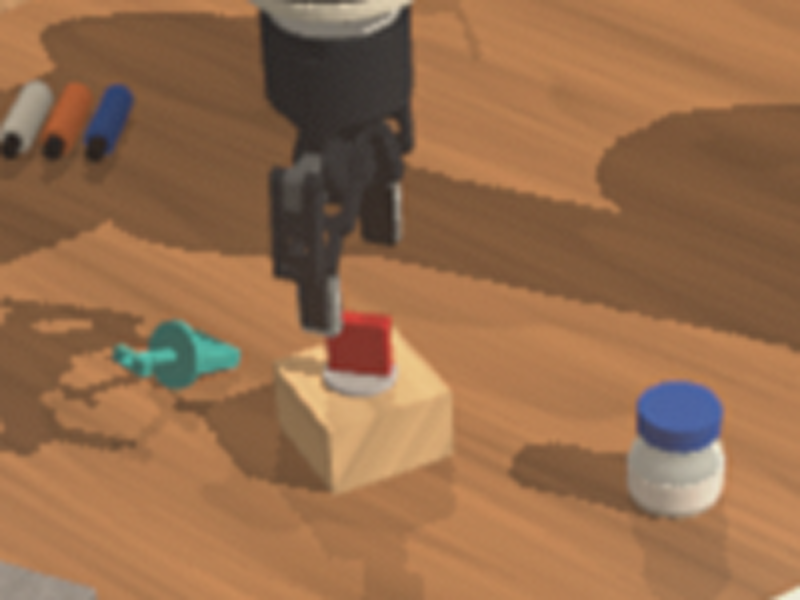

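```bash
python3 - <<'E'
from g import *
c=S
def q(X): return ((w2pix(c,X)-[150,80])*4).round(0).tolist()
print(q([[.471,-.257,.074],[.471,-.257,.085],[.471,-.257,.049],[.471,-.257,.100]]))
f=np.array([np.cos(.366),np.sin(.366),0])
for s in (1,-1):
  for z in (.06,.074,.09):
    print(s,z,q([np.array([.471,-.257,z])+s*.0427*f]))
E
```

```text
[[353.0, 332.0], [352.0, 315.0], [356.0, 368.0], [351.0, 292.0]]
1 0.06 [[327.0, 396.0]]
1 0.074 [[326.0, 375.0]]
1 0.09 [[324.0, 350.0]]
-1 0.06 [[381.0, 311.0]]
-1 0.074 [[380.0, 291.0]]
-1 0.09 [[379.0, 267.0]]
```

```bash
python3 - <<'E'
from g import *
c=cap('scene')
for u,v in ((229,160),(230,158),(234,158),(228,155),(243,137),(246,137),(247,133)): print(u,v,pix2w(c,u,v))
report([.471,-.257,.0665])
E
```

```text
229 160 [ 0.5223 -0.2344  0.1186]
230 158 [ 0.5206 -0.2327  0.1234]
234 158 [ 0.5109 -0.2308  0.119 ]
228 155 [ 0.521  -0.2375  0.129 ]
243 137 [ 0.4311 -0.2758  0.114 ]
246 137 [ 0.4286 -0.269   0.1154]
247 133 [ 0.4272 -0.2667  0.1258]
t 4.47 p [ 0.4711 -0.2578  0.0723] phi 20.97 xax [ 0.0011 -0.0006 -1.    ] F [-0.1612 -0.1257  0.1133] M [ 0.0266  0.0193 -0.0033] w 0.0851 q6 -0.914
shift in tool axes [ 0.0058  0.0002 -0.0008]
```

The fingertips look higher (about 0.11) than the TCP reading implies (0.074). I'll half close the jaws, which still clears the wing, and look again.

```bash
python3 -m creep '[0.4,0,0,0,0, 0.4,0,0,0,0, 0.4,0,0,0,0, 0.4,0,0,0,0]'
python3 - <<'E'
from g import *
report([.471,-.257,.0665])
c=cap('scene');b=c['color'][80:230,150:350];cv2.imwrite('pics/h3.png',cv2.resize(b,(800,600),interpolation=cv2.INTER_CUBIC))
pickle.dump(c,open('s3.pkl','wb'))
c=cap('top');b=c['color'][200:290,280:400];cv2.imwrite('pics/h3t.png',cv2.resize(b,(400,300),interpolation=cv2.INTER_CUBIC))
E
```

```text
time_s: 4.97
tool_pos: [0.4707, -0.2575, 0.0714]
orientation: [0.905, 1.571, -0.3]
ft_force: [0.4, -0.3, 0.2]
gripper_width: 0.034
t 4.97 p [ 0.4707 -0.2575  0.0714] phi 20.97 xax [ 0. -0. -1.] F [ 0.3825 -0.2683  0.2347] M [-0.0869  0.023  -0.0248] w 0.0340 q6 -0.914
shift in tool axes [ 0.0049  0.0005 -0.0004]
```

View pics/h3.png

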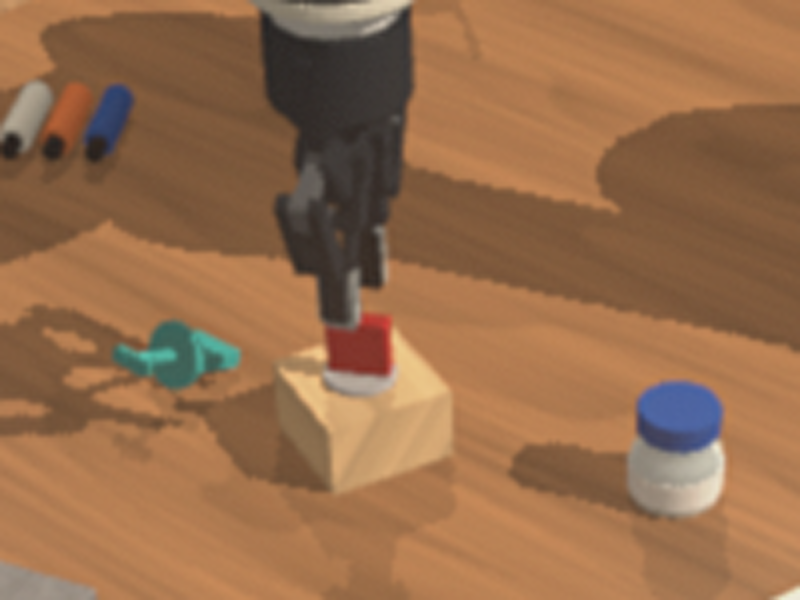

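```bash
python3 - <<'E'
from g import *
c=pickle.load(open('s3.pkl','rb'))
for v in range(130,172,3):
    print(v,[np.round(pix2w(c,u,v)*1000).astype(int).tolist() for u in (231,234,237,243,245)])
I=c['color'][100:185,200:270];cv2.imwrite('pics/h3z.png',cv2.resize(I,(700,850)[:2] if 0 else (490,595),interpolation=cv2.INTER_NEAREST))
E
```

```text
130 [[521, -224, 193], [493, -242, 173], [486, -241, 171], [452, -255, 150], [448, -253, 148]]
133 [[523, -222, 188], [489, -247, 162], [484, -243, 162], [448, -259, 139], [449, -253, 142]]
136 [[520, -226, 178], [493, -243, 159], [491, -237, 160], [453, -255, 135], [440, -262, 126]]
139 [[522, -224, 173], [506, -232, 162], [492, -236, 154], [453, -256, 127], [448, -255, 125]]
142 [[519, -228, 163], [509, -229, 158], [492, -237, 146], [452, -257, 119], [452, -251, 121]]
145 [[517, -231, 154], [510, -229, 151], [493, -237, 139], [453, -257, 112], [451, -253, 112]]
148 [[514, -235, 143], [510, -229, 144], [488, -242, 127], [452, -259, 102], [450, -254, 104]]
151 [[498, -250, 122], [494, -245, 122], [488, -243, 119], [452, -258, 95], [451, -254, 96]]
154 [[498, -251, 114], [498, -243, 117], [488, -243, 112], [356, -348, 0], [351, -345, -1]]
157 [[499, -251, 107], [497, -244, 109], [490, -242, 105], [365, -341, -1], [361, -337, -2]]
160 [[497, -253, 97], [495, -246, 99], [491, -242, 99], [467, -246, 84], [466, -241, 86]]
163 [[484, -267, 77], [481, -261, 78], [476, -256, 77], [469, -245, 78], [468, -240, 79]]
166 [[462, -290, 46], [481, -261, 70], [477, -256, 70], [472, -243, 72], [468, -241, 71]]
169 [[467, -285, 43], [478, -264, 58], [478, -256, 62], [470, -245, 62], [468, -241, 63]]
```

View pics/h3z.png

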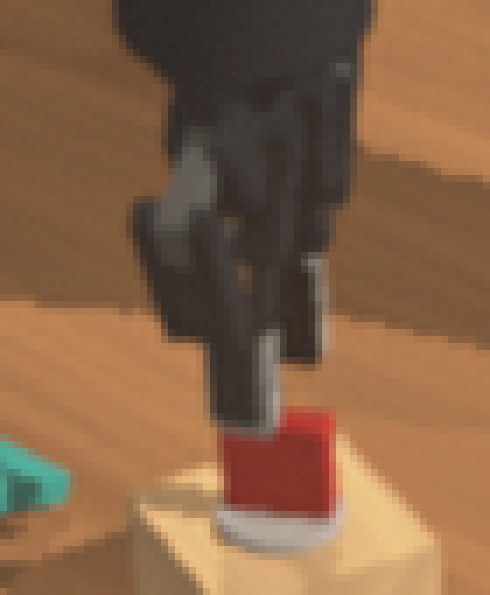

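View pics/h3t.png

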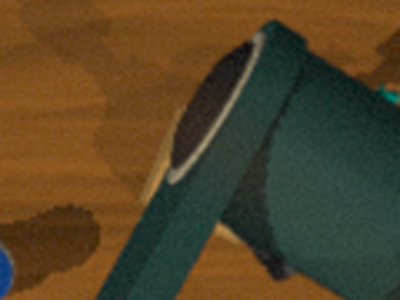

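Depth and picture agree that the fingertips are at z≈0.095, just level with the wing top at 0.085. That is about 25–30 mm higher than the TCP number implies. I'll trust the cameras, go down in small steps and watch the force.

```bash
python3 -m creep '[0.4,0.006,0,0,0, 0.4,0.006,0,0,0, 0.4,0.006,0,0,0, 0.4,0,0,0,0, 0.4,0,0,0,0]'
python3 - <<'E'
from g import *
report([.471,-.257,.0365])
c=cap('scene')
for v in range(148,178,3):
    print(v,[np.round(pix2w(c,u,v)*1000).astype(int).tolist() for u in (231,234,237,243,245)])
I=c['color'][100:185,200:270];cv2.imwrite('pics/h4.png',cv2.resize(I,(490,595),interpolation=cv2.INTER_CUBIC))
E
```

```text
time_s: 5.7
tool_pos: [0.4708, -0.2576, 0.0535]
orientation: [0.395, 1.571, -0.81]
ft_force: [-0.3, -0.1, 0.6]
gripper_width: 0.0343
t 5.70 p [ 0.4708 -0.2576  0.0535] phi 20.97 xax [ 0. -0. -1.] F [-0.322  -0.0685  0.649 ] M [-0.0052  0.0049 -0.0173] w 0.0343 q6 -0.914
shift in tool axes [ 0.017   0.0004 -0.0004]
148 [[521, -228, 150], [511, -229, 145], [492, -238, 131], [452, -258, 103], [449, -255, 103]]
151 [[519, -230, 141], [510, -230, 136], [494, -237, 125], [451, -259, 94], [451, -254, 96]]
154 [[513, -236, 128], [512, -229, 131], [495, -236, 118], [454, -258, 88], [450, -255, 87]]
157 [[501, -249, 109], [511, -231, 122], [490, -242, 105], [453, -259, 80], [451, -254, 80]]
160 [[499, -251, 99], [500, -242, 103], [490, -243, 98], [466, -247, 83], [465, -242, 84]]
163 [[499, -252, 91], [500, -242, 96], [489, -244, 89], [471, -243, 79], [470, -238, 81]]
166 [[500, -252, 83], [498, -245, 86], [491, -243, 83], [471, -243, 72], [470, -238, 73]]
169 [[469, -283, 45], [483, -260, 63], [477, -256, 61], [470, -245, 62], [470, -239, 65]]
172 [[481, -272, 48], [480, -264, 51], [477, -257, 53], [470, -245, 54], [469, -241, 55]]
175 [[486, -268, 45], [485, -259, 48], [484, -251, 51], [471, -245, 47], [472, -238, 50]]
```

View pics/h4.png

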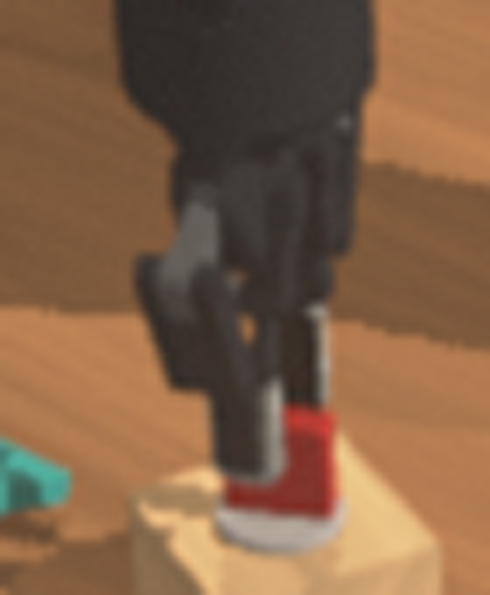

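No contact; the tips straddle the wing with their ends at about 0.079. Going down a further 17 mm and closing.

```bash
python3 -m creep '[0.4,0.005,0,-0.0015,0, 0.4,0.005,0,0,0, 0.4,0.004,0,0,0, 0.4,0.003,0,0,0, 0.4,0,0,0,0, 0.4,0,0,0,0]'
python3 - <<'E'
from g import *
report([.471,-.257,.0365])
c=cap('scene')
for v in range(160,178,3):
    print(v,[np.round(pix2w(c,u,v)*1000).astype(int).tolist() for u in (231,234,237,243,245)])
I=c['color'][100:185,200:270];cv2.imwrite('pics/h5.png',cv2.resize(I,(490,595),interpolation=cv2.INTER_CUBIC))
E
```

```text
time_s: 6.5
tool_pos: [0.4703, -0.2562, 0.0366]
orientation: [0.749, 1.571, -0.456]
ft_force: [0.2, 0.8, -0.4]
gripper_width: 0.0341
t 6.50 p [ 0.4703 -0.2562  0.0366] phi 20.97 xax [ 0.0002 -0.0001 -1.    ] F [ 0.2019  0.7897 -0.3741] M [-0.0334  0.0132  0.007 ] w 0.0341 q6 -0.912
shift in tool axes [0.0001 0.0004 0.001 ]
160 [[513, -238, 112], [515, -227, 118], [500, -233, 107], [470, -243, 87], [466, -241, 86]]
163 [[514, -237, 106], [513, -230, 108], [494, -239, 94], [470, -244, 79], [468, -240, 79]]
166 [[501, -251, 85], [496, -247, 84], [492, -242, 84], [472, -243, 72], [469, -240, 72]]
169 [[502, -251, 78], [499, -245, 78], [495, -240, 78], [473, -243, 65], [470, -239, 65]]
172 [[495, -258, 62], [495, -249, 66], [496, -239, 72], [474, -242, 58], [469, -240, 56]]
175 [[486, -267, 45], [486, -259, 49], [492, -243, 59], [472, -244, 48], [469, -241, 47]]
```

View pics/h5.png

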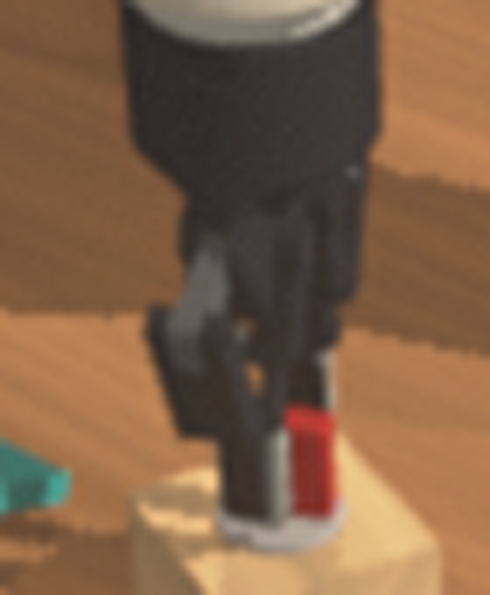

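```bash
python3 -m creep '[0.4,0,0,-0.002,0, 0.4,0,0,0,0, 0,0,0,0,0, 0,0,0,0,0, 0,0,0,0,0, 0,0,0,0,0, 0,0,0,0,0, 0,0,0,0,0]'
python3 - <<'E'
from g import *
report()
c=cap('scene')
I=c['color'][100:185,200:270];cv2.imwrite('pics/h6.png',cv2.resize(I,(490,595),interpolation=cv2.INTER_CUBIC))
E
```

```text
time_s: 7.55
tool_pos: [0.4696, -0.2543, 0.0366]
orientation: [0.686, 1.57, -0.519]
ft_force: [0.2, 0.1, 5.6]
gripper_width: 0.0111
t 7.55 p [ 0.4696 -0.2543  0.0366] phi 20.97 xax [ 0.0003 -0.0001 -1.    ] F [0.2415 0.1154 5.6457] M [0.0478 0.0299 0.0082] w 0.0111 q6 -0.910
```

View pics/h6.png

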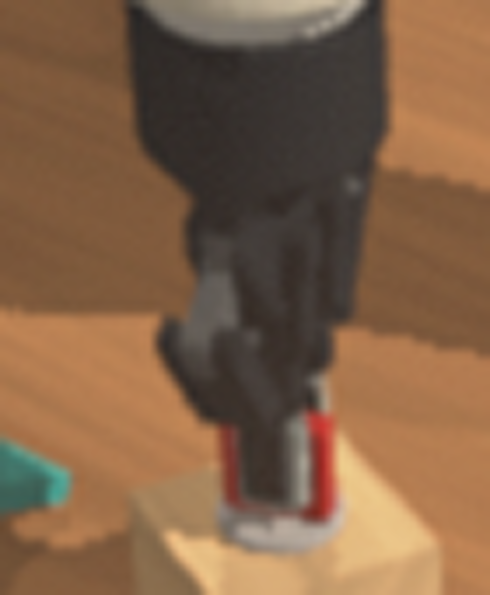

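The key is gripped at 11.1 mm, with red showing on both sides of the pad. Lifting.

```bash
python3 -m creep '[0,-0.005,0,0,0, 0,-0.015,0,0,0, 0,-0.02,0,0,0, 0,-0.03,0,0,0, 0,-0.03,0,0,0, 0,-0.03,0,0,0, 0,0,0,0,0, 0,0,0,0,0]'
python3 - <<'E'
from g import *
report([.587,.171,.1666])
c=cap('scene');pickle.dump(c,open('s7.pkl','wb'))
I=c['color'][50:200,180:320];cv2.imwrite('pics/h7.png',cv2.resize(I,(560,600),interpolation=cv2.INTER_CUBIC))
E
```

```text
time_s: 8.6
tool_pos: [0.4693, -0.2542, 0.1665]
orientation: [0.44, 1.571, -0.765]
ft_force: [0.7, -0.1, -0.9]
gripper_width: 0.011
t 8.60 p [ 0.4693 -0.2542  0.1665] phi 20.97 xax [ 0.0001 -0.0001 -1.    ] F [ 0.6654 -0.0674 -0.9228] M [ 0.0065 -0.0016  0.0154] w 0.0110 q6 -0.910
shift in tool axes [-0.0001  0.2621 -0.3549]
```

View pics/h7.png

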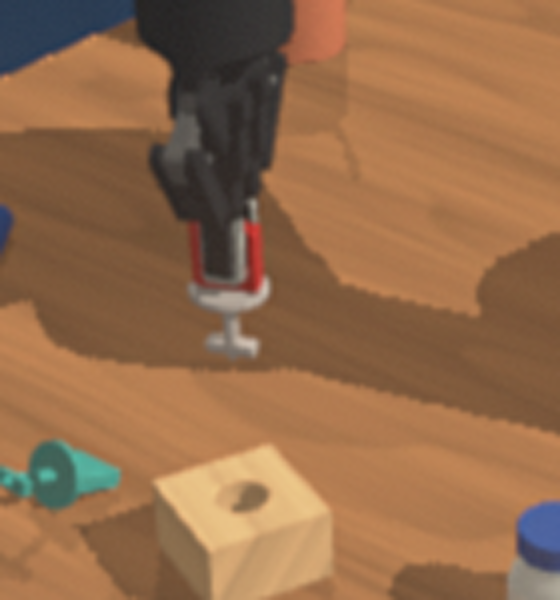

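```bash
python3 -m creep '[0,0,0,0,-0.182, 0,0,0,0,-0.182, 0,0,0,0,-0.182, 0,0,0,0,-0.182, 0,0,0,0,-0.182, 0,0,0.05,-0.0014,0, 0,0,0.06,-0.0017,0, 0,0,0.06,-0.0017,0, 0,0,0.06,-0.0017,0, 0,0,0.06,-0.0017,0, 0,0,0.06,-0.0017,0]'; python3 -c "
from g import *
report([.5851,.1716,.1666])"
```

```text
time_s: 10.02
tool_pos: [0.5615, 0.0856, 0.1656]
orientation: [-2.685, 1.57, -2.98]
ft_force: [0.8, -1.5, -1.2]
gripper_width: 0.0111
t 10.03 p [0.5615 0.0856 0.1656] phi 73.12 xax [-0.0012 -0.0002 -1.    ] F [ 0.8434 -1.4598 -1.1889] M [-0.0204  0.0135 -0.0196] w 0.0111 q6 -1.170
shift in tool axes [-0.0011  0.0892 -0.0024]
```

```bash
python3 -m creep '[0,0,0.04,-0.0015,0, 0,0,0.035,-0.001,0, 0,0,0.015,0,0, 0,0,0,0,0, 0,0,0,0,0, 0,0,0,0,0]'
python3 - <<'E'
from g import *
report([.5851,.1716,.1666])
for n in('scene','top'):
    c=cap(n);pickle.dump(c,open(n+'8.pkl','wb'))
    b=(330,120,160,220) if n=='scene' else (100,150,130,110)
    I=c['color'][b[1]:b[1]+b[3],b[0]:b[0]+b[2]];cv2.imwrite('pics/h8%s.png'%n,cv2.resize(I,None,fx=3.6 if n=='scene' else 5,fy=3.6 if n=='scene' else 5,interpolation=cv2.INTER_CUBIC)[:600])
E
```

```text
time_s: 10.78
tool_pos: [0.5854, 0.1694, 0.1665]
orientation: [-0.177, 1.571, -0.472]
ft_force: [0.1, 0.1, -0.5]
gripper_width: 0.011
t 10.78 p [0.5854 0.1694 0.1665] phi 73.05 xax [ 0.0002 -0.0001 -1.    ] F [ 0.0922  0.0854 -0.5288] M [-0.0504 -0.0322  0.0043] w 0.0110 q6 -1.035
shift in tool axes [-0.0001  0.002  -0.0009]
```

View pics/h8scene.png

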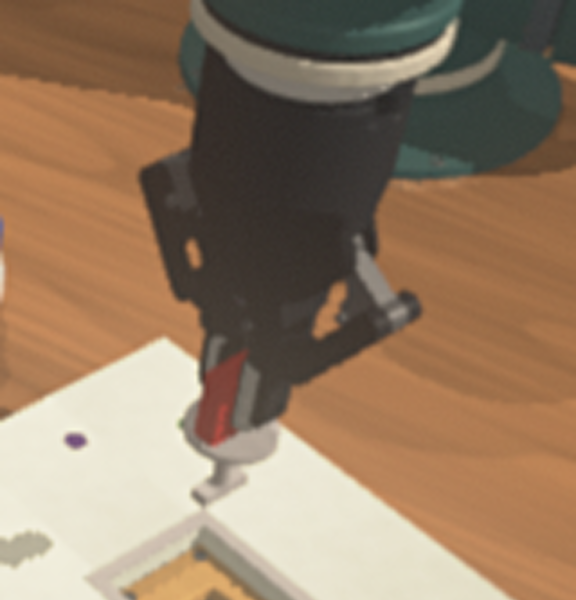

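View pics/h8top.png

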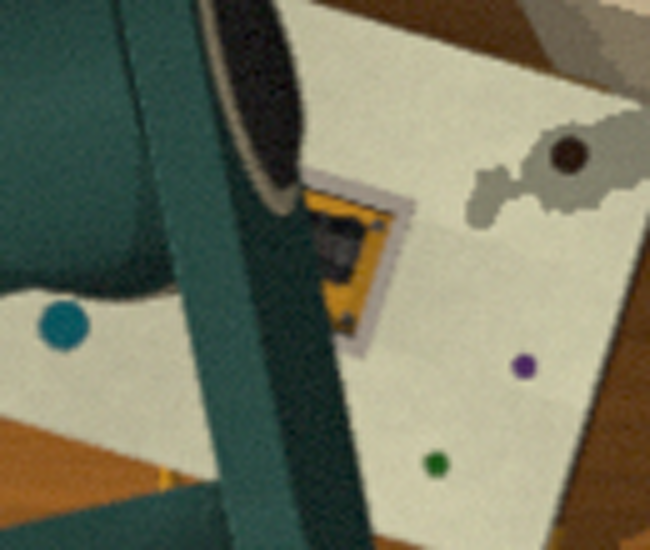

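```bash
python3 - <<'E'
from g import *
c=pickle.load(open('scene8.pkl','rb'))
I=c['color'][225:265,370:415];cv2.imwrite('pics/h8z.png',cv2.resize(I,None,fx=14,fy=14,interpolation=cv2.INTER_CUBIC))
I=c['color']
p=np.array([.5854,.1694]);ez=np.array([.956,-.292]);ey=np.array([.292,.956])
for d in (0,.002,.004):
    k=p+d*ez
    print(d,[((w2pix(c,[*q,z])[0]-[370,225])*14).round().tolist() for q,z in ((k,.134),(k+.013*ez,.143),(k-.013*ez,.143),(k,.143),(k+ .021*ez,.175),(k-.021*ez,.175),(k+.021*ey,.175),(k-.021*ey,.175))])
E
```

```text
0 [[286.0, 463.0], [215.0, 455.0], [380.0, 360.0], [298.0, 407.0], [203.0, 277.0], [476.0, 125.0], [482.0, 310.0], [205.0, 94.0]]
0.002 [[273.0, 470.0], [202.0, 462.0], [367.0, 367.0], [285.0, 414.0], [189.0, 284.0], [463.0, 132.0], [469.0, 317.0], [192.0, 101.0]]
0.004 [[261.0, 478.0], [189.0, 469.0], [355.0, 374.0], [272.0, 422.0], [176.0, 292.0], [451.0, 139.0], [456.0, 325.0], [179.0, 108.0]]
```

View pics/h8z.png

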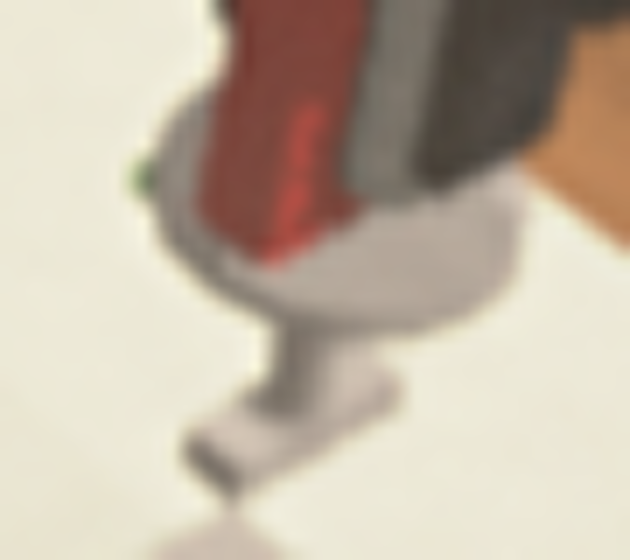

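In the scene view the key hangs straight, with its bar (crop (190,440)-(400,390)) parallel to the slot and within 1 mm of the predicted overlay. I'll shift by the residual and descend to just above the lid.

```bash
python3 -m creep '[0,0.012,0.0023,0.0008,0, 0,0.015,0,0,0, 0,0.015,0,0,0, 0,0.01,0,0,0, 0,0,0,0,0, 0,0,0,0,0]'
python3 - <<'E'
from g import *
report([.5868,.1714,.1145])
o,p,R=st()
c=cap('scene');pickle.dump(c,open('scene9.pkl','wb'))
I=c['color'][225:325,330:450];I=cv2.resize(I,None,fx=6,fy=6,interpolation=cv2.INTER_CUBIC)
def q(X): return tuple(((w2pix(c,X)[0]-[330,225])*6+2.5).round().astype(int).tolist())
k=np.array([.5873,.1713]);a=np.radians(-17);ex=np.array([np.cos(a),np.sin(a)]);ey=np.array([-ex[1],ex[0]])
for z,w,h in ((.075,.031,.031),(.065,.015,.0065)):
    Q=[q([*(k+s*w*ex+t*h*ey),z]) for s,t in((1,1),(-1,1),(-1,-1),(1,-1))]
    cv2.polylines(I,[np.array(Q)],True,(0,255,0),1)
cv2.imwrite('pics/h9.png',I)
E
```

```text
time_s: 11.62
tool_pos: [0.5871, 0.1724, 0.1149]
orientation: [0.524, 1.57, 0.229]
ft_force: [0.1, -1.1, -0.8]
gripper_width: 0.0109
t 11.62 p [0.5871 0.1724 0.1149] phi 73.11 xax [ 0.0006  0.0001 -1.    ] F [ 0.1477 -1.0976 -0.7572] M [-0.046  -0.042   0.0459] w 0.0109 q6 -1.032
shift in tool axes [ 0.0004 -0.001   0.    ]
```

View pics/h9.png

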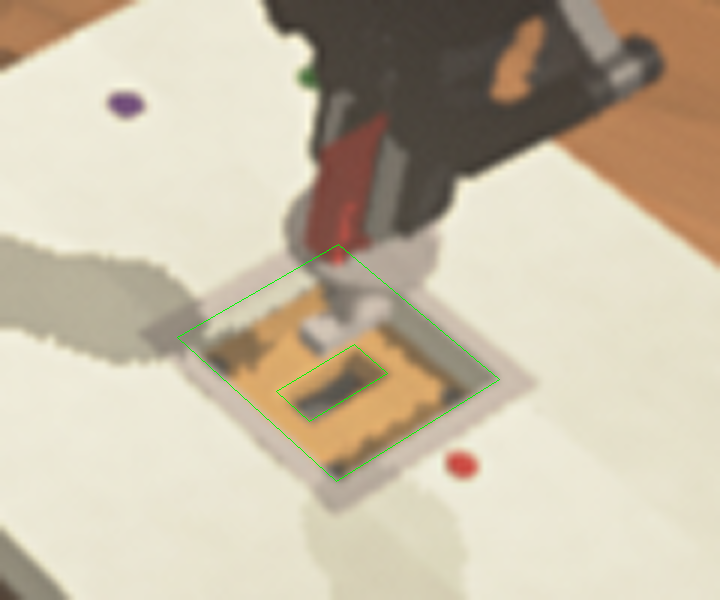

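```bash
python3 - <<'E'
from g import *
c=pickle.load(open('scene9.pkl','rb'))
I=c['color'][255:305,365:415];I=cv2.resize(I,None,fx=12,fy=12,interpolation=cv2.INTER_CUBIC)
def q(X): return tuple(((w2pix(c,X)[0]-[365,255]+.5)*12).round().astype(int).tolist())
k=np.array([.5871,.1724]);a=np.radians(-17);ex=np.array([np.cos(a),np.sin(a)]);ey=np.array([-ex[1],ex[0]])
k=k+.0005*ex
for z in (.0884,.0944):
    Q=[q([*(k+s*.013*ex+t*.0045*ey),z]) for s,t in((1,1),(-1,1),(-1,-1),(1,-1))]
    cv2.polylines(I,[np.array(Q)],True,(255,0,0),1)
Q=[q([*(np.array([.5873,.1713])+s*.015*ex+t*.0065*ey),.065]) for s,t in((1,1),(-1,1),(-1,-1),(1,-1))]
cv2.polylines(I,[np.array(Q)],True,(0,255,0),1)
cv2.imwrite('pics/h9b.png',I)
report()
E
```

```text
t 11.68 p [0.5872 0.1724 0.1151] phi 73.11 xax [ 0.0008  0.0002 -1.    ] F [-1.7065 -0.2001 -0.9521] M [-0.064   0.0211  0.0151] w 0.0109 q6 -1.032
```

View pics/h9b.png

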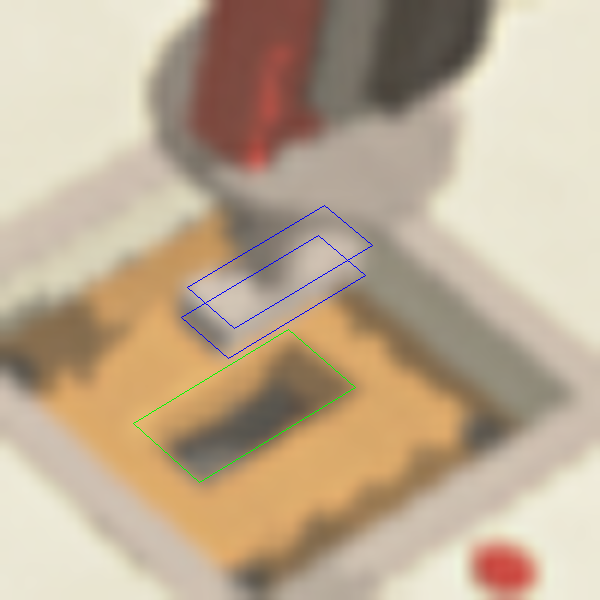

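The overlay (blue = predicted bar, green = slot at z=0.065) fits the picture to within half a millimetre. I'll correct 1 mm in y and go down to just above the plate.

```bash
python3 -m creep '[0,0.006,-0.001,0,0, 0,0.006,0,0,0, 0,0.006,0,0,0, 0,0.003,0,0,0, 0,0,0,0,0, 0,0,0,0,0]'; python3 -c "
from g import *
report([.5868,.1713,.0935])"
```

```text
time_s: 12.42
tool_pos: [0.5867, 0.1714, 0.0936]
orientation: [0.59, 1.571, 0.295]
ft_force: [0.0, 0.1, -0.4]
gripper_width: 0.011
t 12.43 p [0.5867 0.1714 0.0936] phi 73.11 xax [ 0.0003  0.0001 -1.    ] F [ 0.0066  0.1385 -0.3891] M [-0.0007 -0.0416 -0.0262] w 0.0110 q6 -1.033
shift in tool axes [ 0.0001 -0.0001  0.0002]
```

```bash
for i in 1; do python3 -m creep '[0,0.0008,0,0,0, 0,0.0008,0,0,0, 0,0,0,0,0]'; done
```

```text
time_s: 12.8
tool_pos: [0.5866, 0.1714, 0.0918]
orientation: [-2.742, 1.571, -3.037]
ft_force: [-0.2, 0.5, -0.7]
gripper_width: 0.0112
```

```bash
python3 -m creep '[0,0.0008,0,0,0, 0,0.0008,0,0,0, 0,0,0,0,0]'
```

```text
time_s: 13.18
tool_pos: [0.5865, 0.1714, 0.0901]
orientation: [-2.694, 1.571, -2.989]
ft_force: [-0.0, 0.1, -0.7]
gripper_width: 0.0106
```

```bash
python3 -m creep '[0,0.0008,0,0,0, 0,0,0,0,0]'
```

```text
time_s: 13.42
tool_pos: [0.5866, 0.1714, 0.0893]
orientation: [-2.753, 1.571, -3.047]
ft_force: [-0.5, -0.3, -0.6]
gripper_width: 0.011
```

```bash
python3 -m creep '[0,0.001,0,0,0, 0,0.001,0,0,0, 0,0,0,0,0]'
```

```text
time_s: 13.8
tool_pos: [0.5865, 0.1714, 0.0873]
orientation: [-2.81, 1.571, -3.105]
ft_force: [-0.6, -0.5, -0.5]
gripper_width: 0.0115
```

```bash
python3 -m creep '[0,0.001,0,0,0, 0,0.001,0,0,0, 0,0,0,0,0]'
```

```text
time_s: 14.18
tool_pos: [0.5865, 0.1713, 0.0853]
orientation: [-2.59, 1.571, -2.884]
ft_force: [0.5, -0.2, -0.5]
gripper_width: 0.0109
```

```bash
python3 - <<'E'
from g import *
report()
c=cap('scene');
I=c['color'][225:325,340:440];I=cv2.resize(I,None,fx=6,fy=6,interpolation=cv2.INTER_CUBIC)
cv2.imwrite('pics/h10.png',I)
E
```

```text
t 14.18 p [0.5865 0.1713 0.0853] phi 73.11 xax [-0.0002 -0.0001 -1.    ] F [ 0.453  -0.2084 -0.5339] M [ 0.0229 -0.0097 -0.0498] w 0.0109 q6 -1.033
```

View pics/h10.png

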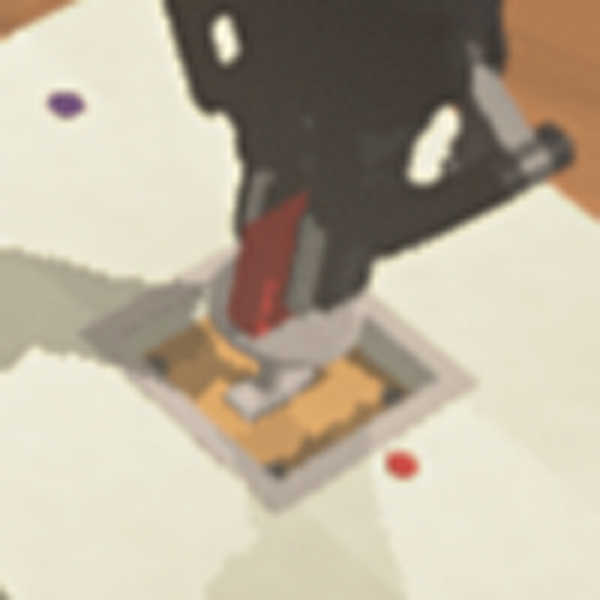

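The bar is over or entering the slot at (265,390), with no contact yet. Continuing down in small steps.

```bash
python3 -m creep '[0,0.001,0,0,0, 0,0.001,0,0,0, 0,0,0,0,0]'
```

```text
time_s: 14.6
tool_pos: [0.5865, 0.1714, 0.0833]
orientation: [-2.653, 1.571, -2.947]
ft_force: [-0.1, -0.8, -1.3]
gripper_width: 0.0114
```

```bash
python3 -m creep '[0,0.001,0,0,0, 0,0.001,0,0,0, 0,0,0,0,0]'
```

```text
time_s: 14.98
tool_pos: [0.5865, 0.1714, 0.0813]
orientation: [-2.697, 1.571, -2.991]
ft_force: [-0.7, 0.7, -0.6]
gripper_width: 0.0112
```

```bash
python3 -m creep '[0,0.001,0,0,0, 0,0.001,0,0,0, 0,0,0,0,0]'
```

```text
time_s: 15.35
tool_pos: [0.5866, 0.1714, 0.0793]
orientation: [-2.533, 1.571, -2.828]
ft_force: [-0.4, 0.6, -0.1]
gripper_width: 0.0111
```

```bash
python3 -m creep '[0,0.001,0,0,0, 0,0.001,0,0,0, 0,0,0,0,0]'
```

```text
time_s: 15.72
tool_pos: [0.5866, 0.1714, 0.0774]
orientation: [0.491, 1.571, 0.197]
ft_force: [0.5, 0.0, 1.4]
gripper_width: 0.0113
```

Contact without lateral force: the plunger starts at TCP z≈0.079, so the bar is through the slot. Pressing on by feel.

```bash
python3 -m creep '[0,0.001,0,0,0, 0,0.001,0,0,0, 0,0.001,0,0,0, 0,0,0,0,0]'
```

```text
time_s: 16.23
tool_pos: [0.5867, 0.1714, 0.0745]
orientation: [0.626, 1.571, 0.332]
ft_force: [-0.7, 0.3, 4.8]
gripper_width: 0.0108
```

```bash
python3 -m creep '[0,0.001,0,0,0, 0,0.001,0,0,0, 0,0,0,0,0]'
```

```text
time_s: 16.6
tool_pos: [0.5867, 0.1714, 0.0726]
orientation: [0.488, 1.57, 0.193]
ft_force: [-1.0, -0.4, 5.7]
gripper_width: 0.011
```

```bash
python3 -m creep '[0,0.001,0,0,0, 0,0.001,0,0,0, 0,0,0,0,0]'
```

```text
time_s: 16.98
tool_pos: [0.5868, 0.1714, 0.0709]
orientation: [0.475, 1.57, 0.18]
ft_force: [-1.5, -0.1, 8.6]
gripper_width: 0.0113
```

```bash
python3 -m creep '[0,0.001,0,0,0, 0,0.0005,0,0,0, 0,0,0,0,0]'
```

```text
time_s: 17.35
tool_pos: [0.5869, 0.1714, 0.0696]
orientation: [0.513, 1.57, 0.218]
ft_force: [-0.3, -0.1, 10.1]
gripper_width: 0.0113
```

```bash
python3 -m creep '[0,0.0008,0,0,0, 0,0,0,0,0]'
```

```text
time_s: 17.6
tool_pos: [0.5869, 0.1715, 0.0689]
orientation: [0.543, 1.57, 0.248]
ft_force: [-2.4, -0.7, 10.3]
gripper_width: 0.011
```

```bash
python3 -m creep '[0,0.0005,0,0,0, 0,0,0,0,0]'; python3 -c "
from g import *
report()"
```

```text
time_s: 17.85
tool_pos: [0.5869, 0.1714, 0.0685]
orientation: [0.499, 1.57, 0.204]
ft_force: [-2.1, -0.2, 11.4]
gripper_width: 0.0112
t 17.85 p [0.5869 0.1714 0.0685] phi 73.11 xax [ 0.001   0.0002 -1.    ] F [-2.1363 -0.2461 11.4183] M [-0.1472  0.4853 -0.0205] w 0.0112 q6 -1.033
```

```bash
python3 -m creep '[0,0.0005,0,0,0, 0,0,0,0,0]'
```

```text
time_s: 18.1
tool_pos: [0.5869, 0.1715, 0.068]
orientation: [0.53, 1.57, 0.235]
ft_force: [-1.3, -1.2, 11.6]
gripper_width: 0.0111
```

```bash
python3 -m creep '[0,0.0004,0,0,0, 0,0,0,0,0, 0,0,0,0,0]'; python3 -c "
from g import *
report()"
```

```text
time_s: 18.48
tool_pos: [0.5869, 0.1714, 0.0677]
orientation: [0.506, 1.57, 0.211]
ft_force: [-2.1, -1.0, 11.6]
gripper_width: 0.0105
t 18.48 p [0.5869 0.1714 0.0677] phi 73.10 xax [ 0.001   0.0002 -1.    ] F [-2.0651 -0.9945 11.5871] M [-0.1398  0.5476  0.0564] w 0.0105 q6 -1.033
```

```bash
python3 -m creep '[0,0.0004,0,0,0, 0,0,0,0,0, 0,0,0,0,0]'
```

```text
time_s: 18.85
tool_pos: [0.587, 0.1714, 0.0674]
orientation: [0.539, 1.57, 0.244]
ft_force: [-2.9, -0.8, 12.4]
gripper_width: 0.0108
```

```bash
python3 -m creep '[0,0.0004,0,0,0, 0,0,0,0,0, 0,0,0,0,0]'; python3 - <<'E'
from g import *
report()
c=cap('scene')
I=c['color'][225:325,340:440];I=cv2.resize(I,None,fx=6,fy=6,interpolation=cv2.INTER_CUBIC)
cv2.imwrite('pics/h11.png',I)
E
```

```text
time_s: 19.23
tool_pos: [0.587, 0.1715, 0.0672]
orientation: [0.534, 1.569, 0.239]
ft_force: [-3.5, 0.2, 14.1]
gripper_width: 0.011
t 19.23 p [0.587  0.1715 0.0672] phi 73.11 xax [ 0.0014  0.0003 -1.    ] F [-3.534   0.203  14.0584] M [-0.1898  0.7306 -0.0298] w 0.0110 q6 -1.033
```

View pics/h11.png

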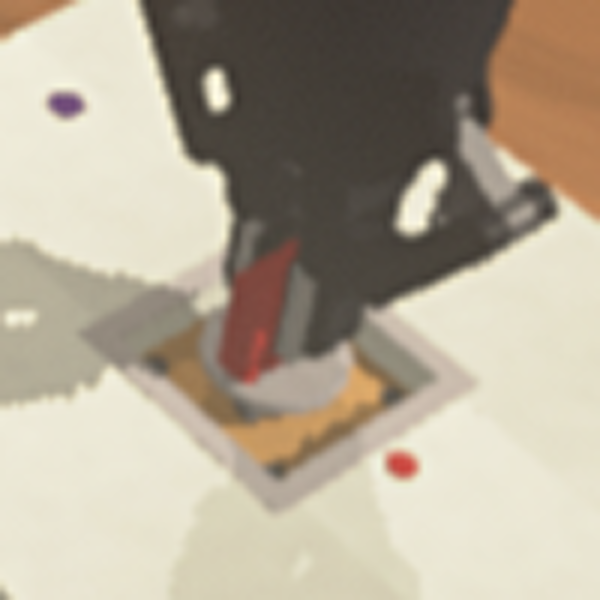

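Bottomed at about 15 N with the flange flat over the plate. Relieving the small side force, then turning clockwise (positive about tool x), checking early.

```bash
python3 -m creep '[0,0,0,-0.0005,0, 0,0,0,0,0, 0,0,0,0,0.08, 0,0,0,0,0.08, 0,0,0,0,0.08, 0,0,0,0,0, 0,0,0,0,0]'; python3 -c "
from g import *
report()"
```

```text
time_s: 20.15
tool_pos: [0.5869, 0.1717, 0.0673]
orientation: [0.822, 1.569, 0.287]
ft_force: [-1.3, -0.4, 14.0]
gripper_width: 0.0109
t 20.15 p [0.5869 0.1717 0.0673] phi 59.36 xax [ 0.0022  0.0006 -1.    ] F [-1.2503 -0.3728 13.9681] M [0.0156 0.2196 0.0554] w 0.0109 q6 -0.793
```

```bash
python3 -m creep '[0,0,0,0,0.16, 0,0,0,0,0.16, 0,0,0,0,0.16, 0,0,0,0,0.16, 0,0,0,0,0.16, 0,0,0,0,0.16, 0,0,0,0,0, 0,0,0,0,0]'; python3 -c "
from g import *
report()"
```

```text
time_s: 21.15
tool_pos: [0.5873, 0.172, 0.0675]
orientation: [1.821, 1.567, 0.326]
ft_force: [2.4, 1.5, 11.9]
gripper_width: 0.0108
t 21.15 p [0.5873 0.172  0.0675] phi 4.35 xax [ 0.0035  0.0012 -1.    ] F [ 2.3676  1.494  11.8501] M [ 0.3924 -0.5785  0.0394] w 0.0108 q6 0.167
```

```bash
python3 -m creep '[0,0.0003,0.0004,-0.0003,0, 0,0,0,0,0.13, 0,0,0,0,0.13, 0,0,0,0,0.11, 0,0,0,0,0, 0,0,0,0,0]'; python3 -c "
from g import *
report()"
```

```text
time_s: 21.9
tool_pos: [0.5879, 0.1722, 0.0673]
orientation: [2.098, 1.567, 0.234]
ft_force: [4.3, 1.0, 13.1]
gripper_width: 0.0112
t 21.90 p [0.5879 0.1722 0.0673] phi -16.85 xax [ 0.0039  0.0009 -1.    ] F [ 4.3431  0.999  13.1009] M [ 0.1541 -0.6323  0.0335] w 0.0112 q6 0.537
```

Turned 90° and still pressed. Rising gently along the spring, then checking.

```bash
python3 -m creep '[0,0,0.0005,0,0, 0,-0.001,0,0,0, 0,-0.001,0,0,0, 0,-0.001,0,0,0, 0,-0.001,0,0,0, 0,-0.001,0,0,0, 0,0,0,0,0, 0,0,0,0,0]'; python3 - <<'E'
from g import *
report()
c=cap('scene')
I=c['color'][225:325,340:440];I=cv2.resize(I,None,fx=6,fy=6,interpolation=cv2.INTER_CUBIC)
cv2.imwrite('pics/h12.png',I)
E
```

```text
time_s: 22.9
tool_pos: [0.5878, 0.172, 0.0715]
orientation: [2.178, 1.568, 0.314]
ft_force: [2.1, 1.0, 8.2]
gripper_width: 0.0111
t 22.90 p [0.5878 0.172  0.0715] phi -16.84 xax [ 0.0024  0.0008 -1.    ] F [2.0632 1.0165 8.1606] M [ 0.2531 -0.5052 -0.0181] w 0.0111 q6 0.537
```

View pics/h12.png

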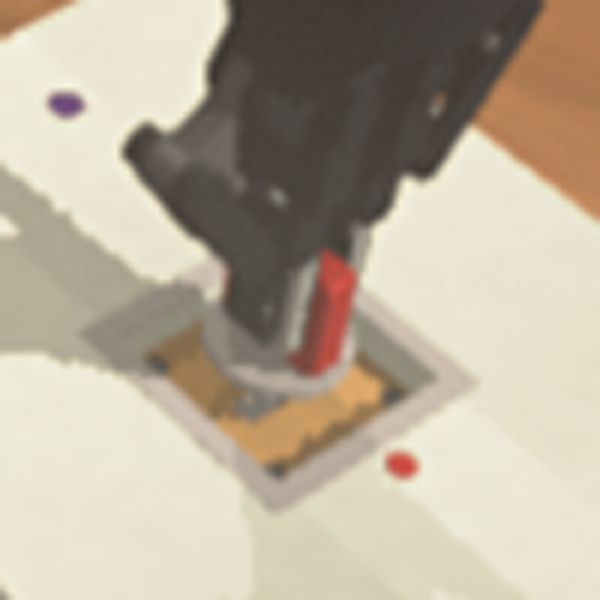

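The wing now points at the red dot, and the force follows the spring down. One more millimetre up, then open.

```bash
python3 -m creep '[0,-0.0008,0,0,0, 0,-0.0007,0,0,0, 0,0,0,0,0, 0,0,0,0,0]'; python3 -c "
from g import *
report()"
```

```text
time_s: 23.45
tool_pos: [0.5877, 0.172, 0.0728]
orientation: [2.171, 1.569, 0.306]
ft_force: [3.1, 0.3, 5.6]
gripper_width: 0.0112
t 23.45 p [0.5877 0.172  0.0728] phi -16.84 xax [ 0.002   0.0006 -1.    ] F [3.0852 0.2878 5.6408] M [ 0.25   -0.615  -0.0139] w 0.0112 q6 0.537
```

```bash
python3 -m creep '[0,-0.0007,0,0,0, 0,0,0,0,0, 0,0,0,0,0]'; python3 -c "
from g import *
report()"
```

```text
time_s: 23.82
tool_pos: [0.5876, 0.1719, 0.0734]
orientation: [2.183, 1.569, 0.318]
ft_force: [1.8, 1.0, 5.4]
gripper_width: 0.0107
t 23.82 p [0.5876 0.1719 0.0734] phi -16.84 xax [ 0.0017  0.0006 -1.    ] F [1.7525 0.9516 5.3954] M [ 0.2708 -0.4796  0.0542] w 0.0107 q6 0.537
```

```bash
python3 -m creep '[0.15,0,0,0,0, 0.3,0,0,0,0, 0.45,0,0,0,0, 0.45,0,0,0,0, 0.45,0,0,0,0, 0.45,0,0,0,0]'; python3 - <<'E'
from g import *
report()
c=cap('scene')
I=c['color'][225:325,340:440];I=cv2.resize(I,None,fx=6,fy=6,interpolation=cv2.INTER_CUBIC)
cv2.imwrite('pics/h13.png',I)
E
```

```text
time_s: 24.58
tool_pos: [0.587, 0.1717, 0.0728]
orientation: [-1.801, 1.571, 2.617]
ft_force: [0.3, -0.4, -0.7]
gripper_width: 0.0382
t 24.57 p [0.587  0.1717 0.0728] phi -16.85 xax [-0.  0. -1.] F [ 0.2699 -0.3872 -0.7179] M [-0.001   0.0072 -0.0048] w 0.0382 q6 0.537
```

View pics/h13.png

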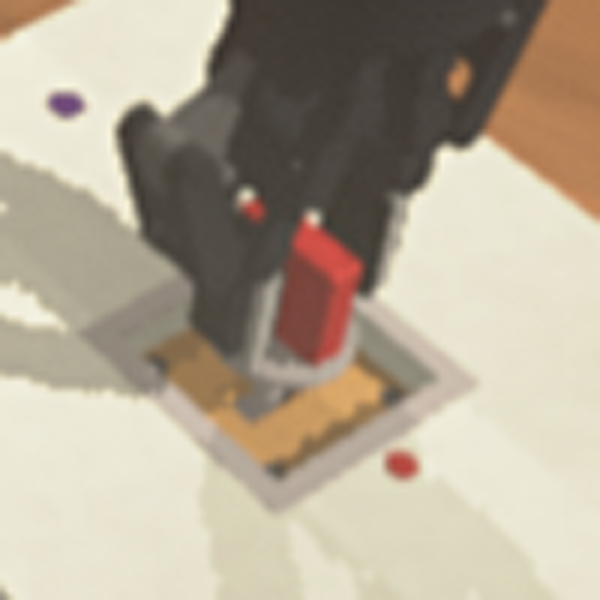

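Released: no force on the tool, and the key is standing. I'll raise clear and back off to inspect it.

```bash
python3 -m creep '[0.45,-0.01,0,0,0, 0.45,-0.02,0,0,0, 0.45,-0.03,0,0,0, 0.45,-0.04,0,0,0, 0.45,-0.04,0,0,0, 0.45,0,0,0.05,0, 0.45,0,0,0.06,0, 0.45,0,0,0.06,0, 0.45,0,0,0.05,0, 0.45,0,0,0,0, 0.45,0,0,0,0, 0.45,0,0,0,0]'; python3 - <<'E'
from r import *
from g import report
report()
s=cap('scene');t=cap('top');pickle.dump((s,t),open('end.pkl','wb'))
cv2.imwrite('pics/e0s.png',s['color']);
I=s['color'][225:325,340:440];I=cv2.resize(I,(400,400),interpolation=cv2.INTER_CUBIC)
a=t['color'][160:240,120:200];a=cv2.resize(a,(400,400),interpolation=cv2.INTER_CUBIC)
cv2.imwrite('pics/e1.png',np.hstack([I,a]))
# rectify: flange top & wing top for locked heights; plate=.0635
sx,sy,sa=.5873,.1713,np.radians(-17)
tip=.0635-.022
rows=[]
for c in (t,s):
    A=rect(c,sx,sy,tip+.045);circ(A,sx,sy,.04,.0002,sx,sy,.021)
    B=rect(c,sx,sy,tip+.081);box(B,sx,sy,.04,.0002,sx,sy,sa+np.pi/2,.036,.012)
    rows.append(np.hstack([A,B]))
cv2.imwrite('pics/e2.png',cv2.resize(np.vstack(rows),(600,600)))
E
```

```text
time_s: 26.12
tool_pos: [0.5235, -0.038, 0.2133]
orientation: [2.212, 1.57, 0.348]
ft_force: [-0.4, 0.1, -0.2]
gripper_width: 0.0385
t 26.12 p [ 0.5235 -0.038   0.2133] phi -16.78 xax [ 0.0003  0.0001 -1.    ] F [-0.404   0.1334 -0.2183] M [-0.013  -0.0338 -0.0073] w 0.0385 q6 0.172
```

View pics/e1.png

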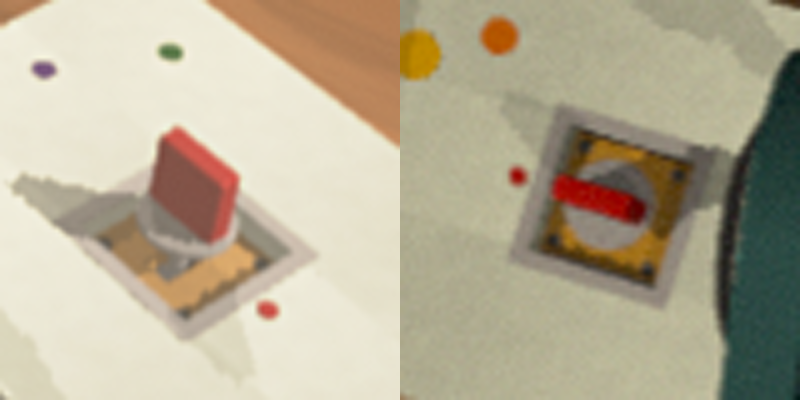

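View pics/e2.png

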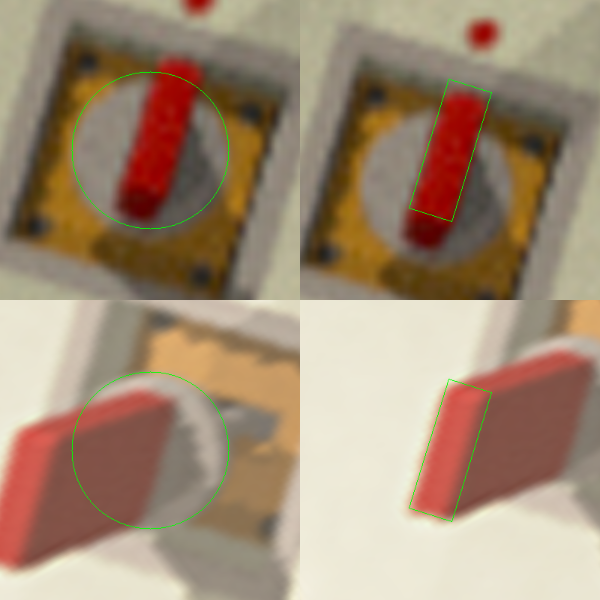

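View pics/e0s.png

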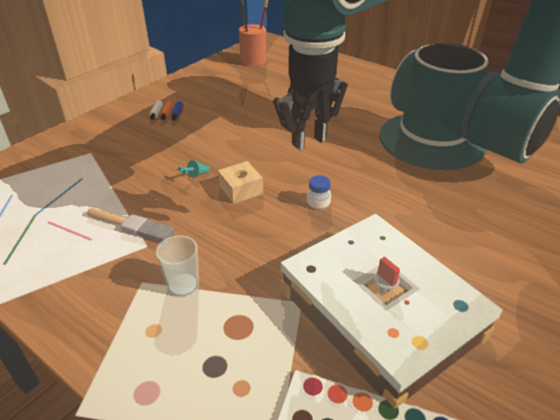

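The locked-height overlay matches in the scene view: the wing top is within about 1 mm and 2° of the prediction, and a key 4 mm higher would be off by about 13 px. The key is upright, its wing points at the dot, the arm is clear and the bystanders are unmoved. Handing in.

```bash
python3 - <<'E'
from g import *
for n in('glass_center','jar_center','brush'):
    print(n,[(np.round(d['position'],3)) for d in robot.find_in('scene',n)][:1])
report()
print(robot.sign_off())
E
```

```text
glass_center [array([ 0.759, -0.142,  0.064])]
jar_center [array([ 0.418, -0.082,  0.038])]
brush [array([ 0.71 , -0.324,  0.017])]
t 26.38 p [ 0.5233 -0.0383  0.2128] phi -16.80 xax [-0.0002  0.     -1.    ] F [-0.0189  0.6038  0.0003] M [-0.0344 -0.044   0.012 ] w 0.0387 q6 0.171
the job is handed in; nothing more can be done
None
```

The key is locked in the case and released, and the job is handed in at about 26 s; `sign_off` reports no verdict. I lifted the red key from its stand, put its bar through the slot and pressed until the plunger bottomed. Then I turned it 90° clockwise, let it spring up about 6 mm, opened the jaws and moved the arm clear.

**Last checks:**
- **Force:** the highest wrist reading I saw while pressing was about 14 N, or about 15 N on the case with the key's weight added. That is within the 13–18 N wanted and well under 30 N.
- **Position:** after release the wing points at the red dot and the key stands upright. In the scene picture the wing top fits the locked-height model to about 1 mm and 2°.
- **Bystanders:** the glass, jar and brush are within the detector's 4 mm accuracy of where they started.

**What disagreed or was not measured:**
- **Fingertip height:** the fingertips stood 20–30 mm farther back from the TCP than the text says. I set the grasp height by camera and touch instead.
- **Camera agreement:** the two cameras disagreed by 1–3 mm on the key and slot positions. I split the difference for the slot and went by the scene camera for the key in the jaws; the top camera's view was blocked by the arm while working.
- **Spring hold:** I did not measure the force holding the key after release. I infer it from the key's height and the spring force falling to about 5–6 N as it rose.

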